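Lay out a titration place

TASK

Lay the bench out for the titration class: stand the glass beaker in the middle of the magnetic stirrer's plate, the conical flask in the middle of the white tile, the brown sample jar in the middle of the balance pan, and the blue-capped bottle in the free room in the yellow spill tray, flat on its floor and clear of the two bottles already there, in any order. Keep everything upright and set it down gently, without dropping it, and do not knock or shift the two bottles in the tray.

Things in the scene. Friction and masses are not known exactly. Their poses are not given: they have to be found in the camera images.
- beaker_mid (a point): open clear-glass 100 ml beaker with a small white write-on patch and blue marks, standing upright: 50 mm in outer diameter (rim 52 mm), 70 mm tall, wall 3 mm, about 60 g. The point is on its axis half-way up, 35 mm above its base; z is up along the axis. It starts standing on the bench.
- flask_mid (a point): clear-glass 100 ml conical flask with a white patch, upright: base 64 mm in diameter, narrowing from 12 mm up to the neck, 105 mm tall, about 65 g. The neck, 23 mm in diameter, runs from 80 to 101 mm above the base under a 27 mm lip; it is the place to hold it. The point is on its axis half-way up, 52.5 mm above its base; z is up. It starts standing on the bench.
- jar_mid (a point): brown glass sample jar with a paper band and a black screw lid, upright: body 40 mm in diameter, 36 mm high, lid 42 mm in diameter, 50 mm tall in all, about 90 g. The point is on its axis half-way up, 25 mm above its base; z is up. It starts standing on the bench.
- bottle_mid (a point): 60 ml white plastic bottle, upright: body 38 mm in diameter for its lowest 54 mm, then shoulder and cap, 82 mm tall in all, BLUE screw cap (25 mm in diameter, top 16 mm) and blue stripe, about 75 g. The point is on its axis half-way up, 41 mm above its base; z is up. It starts standing on the bench.
- stirrer_plate (a point): magnetic stirrer: blue housing 155 x 120 mm with a black knob and a switch at its front, and a round white plate 112 mm in diameter with a grey ring and cross. The point is the middle of the plate's top surface, 46 mm above the bench; z is up, the knob side faces the point's -x, 90 mm from the middle (knob to 102 mm). Fixed.
- balance_pan (a point): compact laboratory balance: grey housing 190 x 140 mm with a display and keys at its front, and a round bare-steel pan 112 mm in diameter. The point is the middle of the pan's top surface, 42 mm above the bench; z is up, the display side faces the point's -x, the housing reaching 128 mm from the middle that way. Fixed; the pan does not sink.
- tile_top (a point): white glazed titration tile lying flat on the bench, 150 x 150 x 6 mm, sides along the point's x and y. The point is the middle of its top surface, 6 mm above the bench; z is up. Fixed.
- tray_floor (a point): square yellow spill tray, 150 x 150 mm outside, 20 mm tall, walls 5 mm thick (inside 140 x 140 mm), sides along the point's x and y, turned any way on the bench. The point is the middle of its inner floor, 5 mm above the bench; z is up. Two bottles (red cap, green cap) stand in it, leaving room for a third. Fixed.
- redcap_mid (a point): 60 ml white plastic bottle, upright: body 38 mm in diameter for its lowest 54 mm, then shoulder and cap, 82 mm tall in all, RED screw cap and stripe, standing loose on the tray's floor. The point is on its axis half-way up, 41 mm above its base. It stays where it is.
- greencap_mid (a point): 60 ml white plastic bottle, upright: body 38 mm in diameter for its lowest 54 mm, then shoulder and cap, 82 mm tall in all, GREEN screw cap and stripe, standing loose on the tray's floor. The point is on its axis half-way up, 41 mm above its base. It stays where it is.

How it is judged:
By the outcome, as a careful person would: the job done as asked, in the order asked, and still so for the second after the job is handed in, with the robot touching nothing.
It also fails if it takes over 102 s, if anything falls off the work surface, if the arm or the gripper's body presses on something with over 40 N, if the wrist force passes 120 N, or if a joint passes its speed limit or range.

ROBOT

A 6-joint arm with a two-finger parallel gripper is mounted at the origin on the work surface. World frame = base frame: x ahead of the robot, y to its left, z up, the work surface at z = 0. Lengths are in m, angles in rad, forces in N, time in s.
With the tool pointing down it reaches from about 0.425 to 0.95 m from the base axis. Payload 3.5 kg.
Tool frame: the origin (TCP) lies midway between the tips of the shut fingers; the grasp point (between the pads) lies 19 mm behind it; z points along the fingers, y is the direction in which the jaws open and shut (so a half turn about z gives the same grasp; the last joint's range is limited). The gripper opens to 85 mm and grips with 20 to 120 N. Pads are 22 mm wide; open, the fingers measure 114 mm over their backs; the gripper's body (76 mm by 85 mm) begins 54 mm behind the grasp point. The pads swing forward as they close: fully open they stand 13 mm farther back than shut.
Start: joints at [-1.384, 0.286, 1.577, -0, 1.279, -0.15], TCP at [0.223, -0.637, 0.231] pointing down, gripper open.
Joint ranges: [-2.77, 2.77], [-0.9, 2.22], [0.21, 2.48], [-1.53, 4.67], [0.24, 2.81], [-2.84, 2.84]. Speed limits (rad/s): [2.79, 2.79, 3.14, 3.14, 3.14, 3.14].

INTERFACE

Orientations are given as a unit quaternion [x, y, z, w].
In Python, from plant import * gives the robot as it stands.
- The arm moves only by the shell command python3 -m jog 'ROWS' [FORCE]. ROWS is a JSON object of lists of equal length, an entry for each row: "travel": the shift along the world's x, y, z in mm, a list of three; "dr": the turn, a rotation vector about the world's x, y, z in degrees, a list of three; "jaw": the closure in counts, from 0 (fully open) to 255 (shut). In form: {"travel": [[x, y, z], ...], "dr": [[wx, wy, wz], ...], "jaw": [jaw, ...]}. A call has 1 to 5 rows; each row shifts and turns the commanded pose from where the row before left it; what a row does not reach is not made up. A row lasts 1/12 s, in which the tool goes at most 41.7 mm and 7.16 degrees, less where a joint would pass 70% of its speed; a pose out of reach is approached as far as the arm can. A call is refused whole if a number of a shift passes 41.7 or a number of a turn 7.16, either way. A call with a gripper value outside its range is refused whole. The fingers move at their own pace and stop on an object; FORCE is the grip in N (left out, the last holds). Time passes only in rows, so rows that do not move let the fingers close. It gives the time, the measured TCP pose, the force and the opening at its end, in the units of the state.
- get_state(): the state, without advancing time (a new reading comes with each control period).
- read_camera(name): name is "side" or "top"; returns the picture (480x640x3 uint8, red, green, blue); there is no depth.
- camera_info(name): a dict with "K" (3x3 intrinsics, pixels), "R" (3x3) and "t" (3): a world point X has camera coordinates R X + t. Camera axes: x right, y down, z forward; pixel columns grow to the right and rows downward; lengths in m; the calibration is good to about 2 mm. A picture is of the moment at which its call begins. camera_info takes no time and is no camera call.
- sign_off(): hands the job in, once; it reports no verdict.
The state is a dict: "time": time; "qpos": joint angles; "dq": joint speeds; "joint_efforts": joint torques, N m; "eef_pos": TCP position; "tcp_rot": TCP orientation; "contact_force": force on the tool from outside, world axes, zero at the start; "wrist_torque": the same for the moment, N m; "opening": opening from 0.0 (shut) to 1.0 (fully open).
Only numpy, scipy, OpenCV 4.12 (cv2) and the standard library are available. Lean on these libraries where they do the work, as an engineer would, in place of code of your own. Each camera call takes 0.05 s, during which the arm holds its last target. There are 200 camera calls.

## Working session

There is one attempt and no reset: what is moved stays moved. The work goes in short steps, Python scripts to look and compute and a shell command to move; the robot and the scene stay as the last step left them, time stands still between calls to the robot, and variables do not carry over. Pictures are saved under pics/ and viewed, about 12 in all and at most 16, crops included, and the job is handed in when it is done.

```bash
ls; mkdir -p pics
python3 - <<'E'
from plant import *
import cv2
for n in("top","side"):
    im=read_camera(n); cv2.imwrite(f"pics/{n}0.png",im[:,:,::-1]); c=camera_info(n); print(n,c)
print(get_state())
E
```

```text
pics
top {'K': array([[494.4090619 ,   0.        , 327.92040897],
       [  0.        , 494.4090619 , 241.27008072],
       [  0.        ,   0.        ,   1.        ]]), 'R': array([[ 0.00263946, -0.99971709,  0.02363855],
       [-0.98593105, -0.00655238, -0.16702405],
       [ 0.16713169, -0.02286513, -0.98566941]]), 't': array([-0.00101243,  0.52676351,  0.86402968])}
side {'K': array([[435.70099067,   0.        , 321.54709796],
       [  0.        , 435.70099067, 237.69341521],
       [  0.        ,   0.        ,   1.        ]]), 'R': array([[-0.77600494, -0.63026621, -0.02410041],
       [-0.32972702,  0.43795167, -0.83634827],
       [ 0.53767687, -0.64106383, -0.54766846]]), 't': array([0.41554871, 0.2398965 , 0.63114555])}
{'time': 0.1, 'qpos': array([-1.38397000e+00,  2.87133466e-01,  1.57802619e+00,  3.22605139e-05,
        1.27859056e+00, -1.50020233e-01]), 'dq': array([ 0.00170552, -0.00102093, -0.00176861, -0.00105072, -0.00060507,
       -0.00069944]), 'joint_efforts': array([ 8.85315822e-04, -4.07299519e+01, -2.93698078e+01, -1.16256342e-04,
        3.44609027e-03,  1.02950327e-05]), 'eef_pos': array([ 0.22300784, -0.63647369,  0.23005028]), 'tcp_rot': array([ 9.85850503e-01,  1.67623454e-01, -4.41293156e-06, -1.07888609e-03]), 'contact_force': array([0.66222071, 0.4533658 , 0.29418825]), 'wrist_torque': array([-0.02561214, -0.00434256, -0.02097716]), 'opening': 0.9999819218417605}
```

View pics/top0.png

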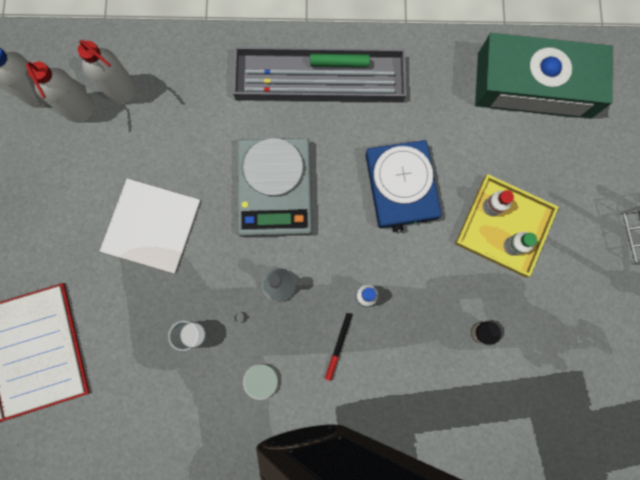

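View pics/side0.png

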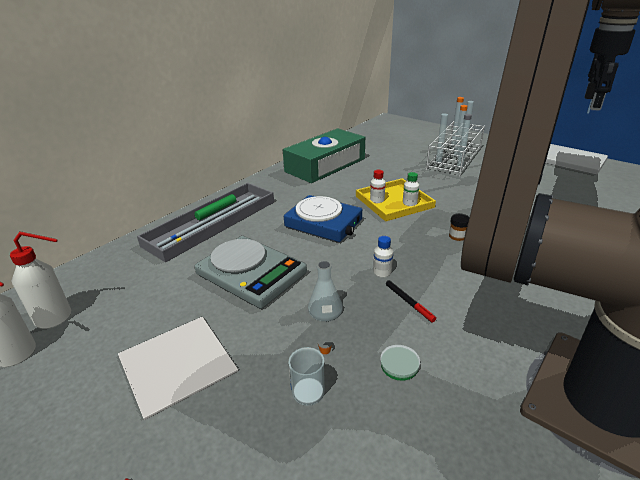

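```bash
cat > h.py <<'E'
from plant import *
import cv2, numpy as np
C={n:camera_info(n) for n in("top","side")}
def pt(n,uv,z):
    c=C[n];o=-c["R"].T@c["t"];d=c["R"].T@np.linalg.inv(c["K"])@[uv[0],uv[1],1]
    return o+d*(z-o[2])/d[2]
def px(n,X):
    c=C[n];p=c["K"]@(c["R"]@np.array(X,float)+c["t"]);return p[:2]/p[2]
def blobs(im,lo,hi,roi,minA=20):
    "HSV blobs within roi (x0,y0,x1,y1), largest first"
    x0,y0,x1,y1=roi;m=cv2.inRange(cv2.cvtColor(im,cv2.COLOR_RGB2HSV),lo,hi);k=np.zeros_like(m);k[y0:y1,x0:x1]=m[y0:y1,x0:x1]
    cs=cv2.findContours(k,cv2.RETR_EXTERNAL,cv2.CHAIN_APPROX_NONE)[0]
    return sorted([c for c in cs if cv2.contourArea(c)>minA],key=cv2.contourArea)[::-1]
def mid(c): m=cv2.moments(c);return m["m10"]/m["m00"],m["m01"]/m["m00"]
E
python3 - <<'E'
from h import *
np.set_printoptions(precision=4,suppress=True)
for n in C: print(n,-C[n]["R"].T@C[n]["t"])
im=cv2.imread("pics/top0.png")[:,:,::-1].copy()
def show(name,cs,z,k=2):
    for c in cs[:k]:
        e=cv2.fitEllipse(c); print(name,cv2.contourArea(c),"mom",pt("top",mid(c),z),"ell",pt("top",e[0],z),np.round(e[1],1),np.round(e[0],1))
show("plate",blobs(im,(0,0,170),(180,60,255),(365,135,440,215)),.046)
show("blue",blobs(im,(105,120,60),(125,255,255),(350,275,390,315)),.082)
show("red",blobs(im,(170,120,60),(180,255,255),(470,180,540,260))+blobs(im,(0,150,60),(8,255,255),(470,180,540,260)),.082,3)
show("green",blobs(im,(55,120,40),(90,255,255),(490,220,550,260)),.082)
show("lid",blobs(im,(0,0,0),(180,255,45),(465,310,515,355)),.05)
def quad(name,c,z):
    q=cv2.minAreaRect(c);b=cv2.boxPoints(q);print(name,q,mid(c),"\n",np.array([pt("top",p,z) for p in b]),pt("top",q[0],z))
quad("tile",blobs(im,(0,0,150),(180,40,255),(90,170,210,280))[0],.006)
quad("tray",blobs(im,(22,120,60),(34,255,255),(440,160,570,285))[0],.02)
a=cv2.resize(im[255:400,150:330],None,fx=4,fy=4,interpolation=cv2.INTER_CUBIC)
cv2.imwrite("pics/a.png",a[:,:,::-1])
b=cv2.resize(im[130:285,225:565][:, :],None,fx=2.35,fy=2.35,interpolation=cv2.INTER_CUBIC);cv2.imwrite("pics/b.png",b[:,:,::-1])
s=cv2.imread("pics/side0.png");cv2.imwrite("pics/c.png",cv2.resize(s[255:410,270:350],None,fx=3.8,fy=3.8,interpolation=cv2.INTER_CUBIC))
E
```

```text
top [0.3749 0.0222 0.9397]
side [0.0622 0.5614 0.5563]
plate 2521.5 mom [ 0.656  -0.1397  0.046 ] ell [ 0.656  -0.1397  0.046 ] [55.5 57.8] [403. 174.]
blue 120.5 mom [ 0.4281 -0.0684  0.082 ] ell [ 0.4281 -0.0684  0.082 ] [12.2 12.8] [368.6 294. ]
red 120.5 mom [ 0.6037 -0.3187  0.082 ] ell [ 0.6037 -0.3187  0.082 ] [11.7 13.4] [506.  196.9]
green 107.0 mom [ 0.5264 -0.3551  0.082 ] ell [ 0.5264 -0.3551  0.082 ] [10.7 13. ] [528.8 239.2]
lid 401.5 mom [ 0.3628 -0.2848  0.05  ] ell [ 0.3628 -0.2848  0.05  ] [21.4 24. ] [488.2 332.4]
tile ((149.04998779296875, 224.84999084472656), (79.68938446044922, 81.27052307128906), 18.434946060180664) (149.5107343693731, 225.17634837530125) 
 [[0.5121 0.4341 0.006 ]
 [0.6637 0.3967 0.006 ]
 [0.6146 0.2485 0.006 ]
 [0.4651 0.2897 0.006 ]] [0.5628 0.3424 0.006 ]
tray ((507.1707458496094, 225.53659057617188), (82.19461059570312, 76.74021911621094), 24.623563766479492) (506.8347883927829, 225.400072060087) 
 [[ 0.5286 -0.2381  0.02  ]
 [ 0.6667 -0.3063  0.02  ]
 [ 0.5995 -0.4483  0.02  ]
 [ 0.4642 -0.377   0.02  ]] [ 0.5637 -0.3423  0.02  ]
```

View pics/a.png

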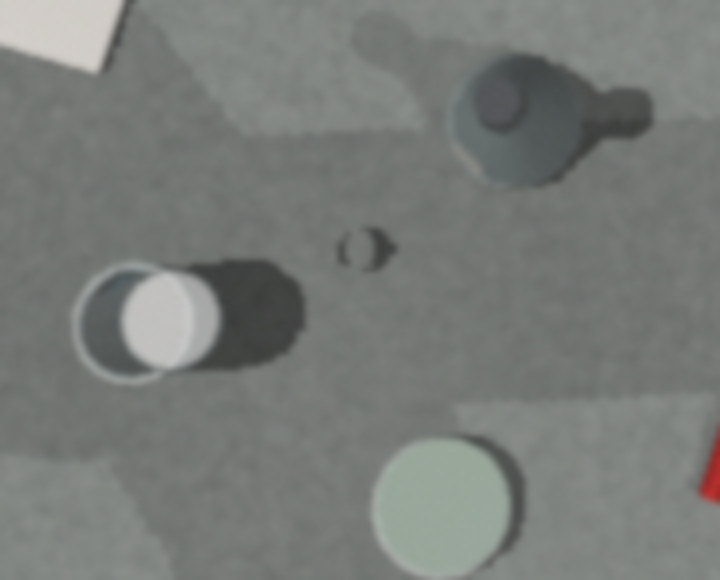

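View pics/b.png

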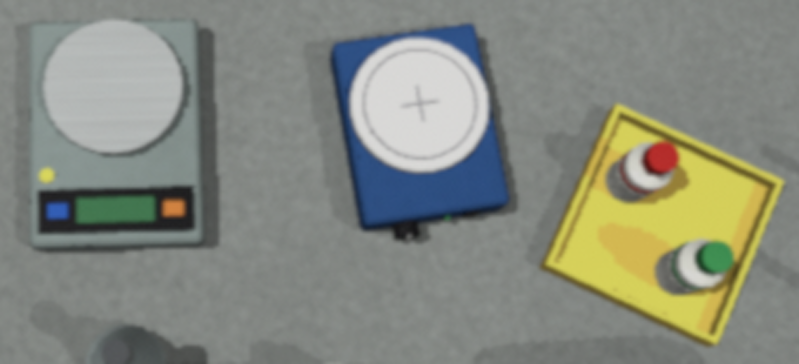

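View pics/c.png

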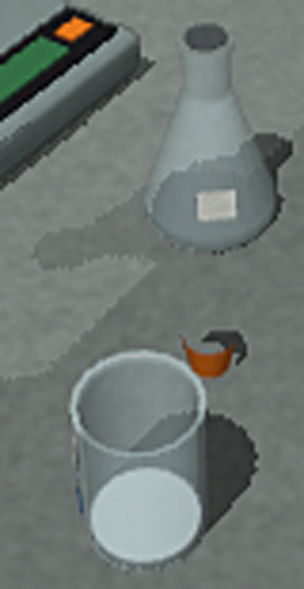

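```bash
cat >> h.py <<'E'
def tri(a,b):
    P=[C[n]["K"]@np.c_[C[n]["R"],C[n]["t"]] for n in("top","side")]
    X=cv2.triangulatePoints(*P,np.array(a,float).reshape(2,1),np.array(b,float).reshape(2,1));return (X[:3]/X[3]).ravel()
E
python3 - <<'E'
from h import *
np.set_printoptions(precision=4,suppress=True)
im=cv2.imread("pics/top0.png")[:,:,::-1].copy();s=cv2.imread("pics/side0.png")[:,:,::-1].copy()
def pair(n,lo,hi,rt,rs):
    a=blobs(im,lo,hi,rt);b=blobs(s,lo,hi,rs)
    if a and b: print(n,tri(mid(a[0]),mid(b[0])),np.array(mid(a[0])),np.array(mid(b[0])),cv2.boundingRect(a[0]),cv2.boundingRect(b[0]))
pair("blue",(105,120,60),(125,255,255),(350,275,390,315),(370,230,395,252))
pair("red",(170,120,60),(180,255,255),(485,180,540,220),(365,165,390,182))
pair("green",(55,120,40),(90,255,255),(490,220,550,260),(400,168,425,184))
pair("lid",(0,0,0),(180,255,45),(465,310,515,355),(445,210,471,228))
pair("plate",(0,0,150),(180,60,255),(365,135,440,215),(290,190,345,224))
pair("pan",(0,0,135),(180,40,255),(238,135,306,200),(205,235,270,274))
print("beaker",pt("top",(183.1,335.1),.07),pt("side",(306.1,360.4),.07),tri((183.1,335.1),(306.1,360.4)),"base",pt("top",(192.6,334.6),.003),"side base",pt("side",(270+146/3.8-.4,255+514/3.8-.4),.003))
print("flask",pt("top",(274.7,280.6),.105),pt("side",(324.1,264.6),.105),tri((274.7,280.6),(324.1,264.6)),"base",pt("top",(278.6,284.9),.006))
print("pan b",pt("top",(272.8,166.7),.042))
f=lambda u,v:(225+(u+.5)/2.35-.5,130+(v+.5)/2.35-.5)
A=pt("top",f(783,181),.02);B=pt("top",f(542,266),0);M=(A+B)/2;d=A-B
print("tray",A,B,M,np.hypot(*d[:2]),"diag deg",np.degrees(np.arctan2(d[1],d[0])))
q=[(126,179.5),(200,200.5),(175.5,272.5),(100,250)]
P=np.array([pt("top",p,.006) for p in q]);print("tile",P.mean(0),np.linalg.norm(P-np.roll(P,1,0),axis=1))
E
```

```text
blue [ 0.4291 -0.0693  0.0718] [368.5878 294.0429] [383.8182 241.697 ] (362, 288, 14, 13) (378, 236, 13, 13)
green [ 0.5275 -0.357   0.0773] [528.81   239.2523] [412.0992 176.3416] (522, 234, 14, 12) (408, 172, 10, 10)
lid [ 0.3632 -0.2878  0.0404] [488.154  332.4355] [459.6143 220.2177] (476, 322, 25, 22) (451, 214, 19, 14)
plate [ 0.6585 -0.1406  0.0395] [403.0212 173.9937] [318.0844 207.9616] (374, 146, 59, 57) (296, 196, 46, 25)
pan [0.6682 0.1099 0.0373] [270.2284 167.2208] [238.7508 255.6237] (238, 135, 68, 65) (205, 236, 65, 38)
beaker [0.3573 0.2504 0.07  ] [0.3558 0.2535 0.07  ] [0.3575 0.2513 0.0668] base [0.3569 0.2505 0.003 ] side base [0.3567 0.2525 0.003 ]
flask [0.4486 0.0924 0.105 ] [0.4483 0.0964 0.105 ] [0.4496 0.0931 0.1023] base [0.4493 0.0932 0.006 ]
pan b [0.669  0.1057 0.042 ]
tray [ 0.6015 -0.4433  0.02  ] [ 0.5327 -0.2468  0.    ] [ 0.5671 -0.345   0.01  ] 0.20822186106535703 diag deg -70.70813274041048
tile [0.5622 0.3396 0.006 ] [0.1438 0.1501 0.1452 0.1499]
```

```bash
Z='"dr":[[0,0,0],[0,0,0],[0,0,0],[0,0,0],[0,0,0]],"jaw":[0,0,0,0,0]'
python3 -m jog '{"travel":[[4,10,-3],[8,20,-6],[10,25,-7],[10,25,-7],[10,25,-7]],"dr":[[0,0,0],[0,0,0],[0,0,0],[0,0,0],[0,0,0]],"jaw":[0,0,0,0,0]}' 30
python3 -m jog '{"travel":[[10,25,-7],[10,25,-7],[10,25,-7],[10,25,-7],[10,25,-7]],"dr":[[0,0,0],[0,0,0],[0,0,0],[0,0,0],[0,0,0]],"jaw":[0,0,0,0,0]}'
python3 -m jog '{"travel":[[10,25,-7],[10,25,-7],[10,25,-7],[10,25,-7],[8,21,-5]],"dr":[[0,0,0],[0,0,0],[0,0,0],[0,0,0],[0,0,0]],"jaw":[0,0,0,0,0]}'
python3 -m jog '{"travel":[[0,0,0],[0,0,0],[0,0,0]],"dr":[[0,0,0],[0,0,0],[0,0,0]],"jaw":[0,0,0]}'
```

```text
time: 0.52
eef_pos: [0.2654, -0.53, 0.2003]
tcp_rot: [0.986, 0.167, 0.0, -0.001]
contact_force: [-0.4, 0.5, 0.1]
opening: 1.001
time: 0.93
eef_pos: [0.3153, -0.4047, 0.1654]
tcp_rot: [0.986, 0.168, -0.0, -0.0]
contact_force: [0.7, 0.5, 0.0]
opening: 0.998
time: 1.35
eef_pos: [0.3629, -0.2831, 0.1321]
tcp_rot: [0.986, 0.168, -0.0, -0.001]
contact_force: [1.0, -0.2, -1.3]
opening: 0.998
time: 1.6
eef_pos: [0.3631, -0.2861, 0.1335]
tcp_rot: [0.986, 0.168, 0.0, 0.0]
contact_force: [1.0, -0.1, 0.5]
opening: 0.996
```

```bash
python3 -m jog '{"travel":[[0,0,-15],[0,0,-25],[0,0,-25],[0,0,-20],[0,0,-15]],"dr":[[0,0,0],[0,0,0],[0,0,0],[0,0,0],[0,0,0]],"jaw":[0,0,0,0,0]}'
python3 -m jog '{"travel":[[0,0,-10],[0,0,-5],[0,0,-2],[0,0,0],[0,0,0]],"dr":[[0,0,0],[0,0,0],[0,0,0],[0,0,0],[0,0,0]],"jaw":[0,0,0,40,80]}'
python3 -m jog '{"travel":[[0,0,0],[0,0,0],[0,0,0],[0,0,0],[0,0,0]],"dr":[[0,0,0],[0,0,0],[0,0,0],[0,0,0],[0,0,0]],"jaw":[100,120,140,160,255]}'
python3 -m jog '{"travel":[[0,0,0],[0,0,0],[0,0,0],[0,0,0],[0,0,0]],"dr":[[0,0,0],[0,0,0],[0,0,0],[0,0,0],[0,0,0]],"jaw":[255,255,255,255,255]}'
```

```text
time: 2.02
eef_pos: [0.3622, -0.2867, 0.0319]
tcp_rot: [0.986, 0.167, -0.0, -0.0]
contact_force: [0.0, -0.1, 0.1]
opening: 1.002
time: 2.43
eef_pos: [0.3636, -0.2869, 0.0173]
tcp_rot: [0.986, 0.167, 0.0, 0.001]
contact_force: [1.0, 0.3, -0.7]
opening: 0.744
time: 2.85
eef_pos: [0.3635, -0.2864, 0.0172]
tcp_rot: [0.986, 0.168, 0.0, 0.0]
contact_force: [-1.6, 1.0, 6.3]
opening: 0.484
time: 3.27
eef_pos: [0.3635, -0.2864, 0.0173]
tcp_rot: [0.986, 0.168, 0.0, 0.0]
contact_force: [-2.1, 1.4, 6.5]
opening: 0.483
```

```bash
python3 -m jog '{"travel":[[0,0,5],[0,0,15],[0,0,25],[0,0,30],[0,0,25]],"dr":[[0,0,0],[0,0,0],[0,0,0],[0,0,0],[0,0,0]],"jaw":[255,255,255,255,255]}'
python3 -m jog '{"travel":[[5,6,15],[10,13,10],[15,19,5],[20,26,0],[20,26,0]],"dr":[[0,0,0],[0,0,0],[0,0,0],[0,0,0],[0,0,0]],"jaw":[255,255,255,255,255]}'
python3 -m jog '{"travel":[[20,26,0],[20,26,0],[20,26,0],[20,26,0],[20,26,0]],"dr":[[0,0,0],[0,0,0],[0,0,0],[0,0,0],[0,0,0]],"jaw":[255,255,255,255,255]}'
python3 -m jog '{"travel":[[20,26,0],[20,26,0],[20,26,0],[20,26,0],[20,26,0]],"dr":[[0,0,0],[0,0,0],[0,0,0],[0,0,0],[0,0,0]],"jaw":[255,255,255,255,255]}'
python3 -m jog '{"travel":[[16,20,0],[12,15,0],[7,8,0],[0,0,0],[0,0,0]],"dr":[[0,0,0],[0,0,0],[0,0,0],[0,0,0],[0,0,0]],"jaw":[255,255,255,255,255]}'
python3 -c "
from h import *
a=read_camera('top');b=read_camera('side');cv2.imwrite('pics/d.png',np.hstack([a[:,150:450],b[:,100:500]])[:,:,::-1])"
```

```text
time: 3.68
eef_pos: [0.3629, -0.2858, 0.1175]
tcp_rot: [0.986, 0.168, -0.0, 0.0]
contact_force: [0.6, -0.5, -0.4]
opening: 0.484
time: 4.1
eef_pos: [0.4337, -0.1955, 0.147]
tcp_rot: [0.986, 0.167, 0.001, 0.001]
contact_force: [-0.1, -1.0, -1.2]
opening: 0.486
time: 4.52
eef_pos: [0.5336, -0.0644, 0.1461]
tcp_rot: [0.986, 0.168, -0.0, 0.0]
contact_force: [0.7, -0.6, -0.5]
opening: 0.486
time: 4.93
eef_pos: [0.6335, 0.0655, 0.1458]
tcp_rot: [0.986, 0.168, -0.0, -0.0]
contact_force: [0.2, 0.0, -1.3]
opening: 0.486
time: 5.35
eef_pos: [0.6676, 0.1067, 0.1457]
tcp_rot: [0.986, 0.168, -0.001, 0.0]
contact_force: [-1.1, -0.5, -1.4]
opening: 0.483
```

View pics/d.png

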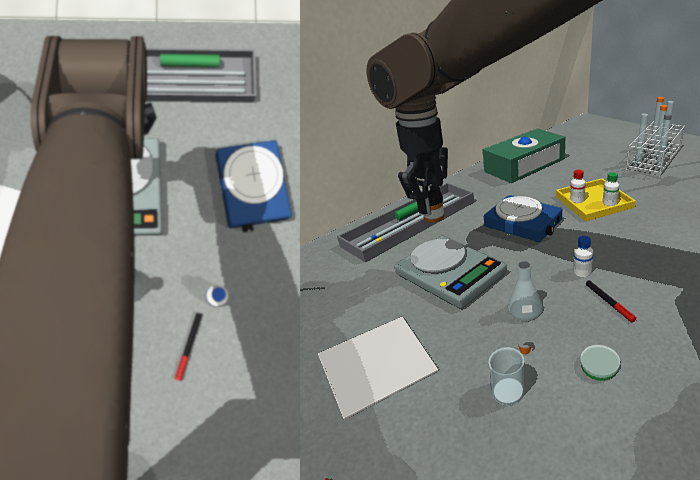

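The jar hangs upright in the gripper at about (435,213) of the composite, over the pan (438,255). Lowering it now.

```bash
python3 -m jog '{"travel":[[1,0,-10],[0,0,-20],[0,0,-20],[0,0,-15],[0,0,-10]],"dr":[[0,0,0],[0,0,0],[0,0,0],[0,0,0],[0,0,0]],"jaw":[255,255,255,255,255]}'
python3 -m jog '{"travel":[[0,0,-5],[0,0,-3],[0,0,-1],[0,0,-1],[0,0,0]],"dr":[[0,0,0],[0,0,0],[0,0,0],[0,0,0],[0,0,0]],"jaw":[255,255,255,255,255]}'
python3 -m jog '{"travel":[[0,0,-0.7],[0,0,-0.7],[0,0,0]],"dr":[[0,0,0],[0,0,0],[0,0,0]],"jaw":[255,255,255]}'
```

```text
time: 5.87
eef_pos: [0.6674, 0.1061, 0.0684]
tcp_rot: [0.986, 0.167, -0.002, -0.0]
contact_force: [0.1, -1.0, -1.1]
opening: 0.488
time: 6.28
eef_pos: [0.6698, 0.107, 0.0623]
tcp_rot: [0.986, 0.168, 0.001, 0.0]
contact_force: [0.4, -1.0, -0.8]
opening: 0.485
time: 6.53
eef_pos: [0.6693, 0.107, 0.0603]
tcp_rot: [0.986, 0.168, 0.0, 0.0]
contact_force: [0.6, 1.1, -0.6]
opening: 0.486
```

```bash
python3 -m jog '{"travel":[[0,0,-0.6],[0,0,-0.6],[0,0,0]],"dr":[[0,0,0],[0,0,0],[0,0,0]],"jaw":[255,255,255]}'
```

```text
time: 6.78
eef_pos: [0.6693, 0.107, 0.0594]
tcp_rot: [0.986, 0.168, 0.0, 0.0]
contact_force: [-0.7, 0.9, 1.8]
opening: 0.481
```

```bash
python3 -m jog '{"travel":[[0,0,0],[0,0,0],[0,0,0],[0,0,0],[0,0,0]],"dr":[[0,0,0],[0,0,0],[0,0,0],[0,0,0],[0,0,0]],"jaw":[125,115,100,70,40]}'
python3 -m jog '{"travel":[[0,0,0],[0,0,2],[0,0,10],[0,0,20],[0,0,30]],"dr":[[0,0,0],[0,0,0],[0,0,0],[0,0,0],[0,0,0]],"jaw":[0,0,0,0,0]}'
python3 -m jog '{"travel":[[0,0,30],[-10,0,20],[-20,-1,10],[-30,-2,0],[-30,-2,0]],"dr":[[0,0,0],[0,0,0],[0,0,0],[0,0,0],[0,0,0]],"jaw":[0,0,0,0,0]}'
python3 -m jog '{"travel":[[-30,-2,0],[-30,-2,0],[-30,-2,0],[-25,-2,0],[-15,0,0]],"dr":[[0,0,0],[0,0,0],[0,0,0],[0,0,0],[0,0,0]],"jaw":[0,0,0,0,0]}'
python3 -m jog '{"travel":[[0,0,0],[0,0,0]],"dr":[[0,0,0],[0,0,0]],"jaw":[0,0]}'
```

```text
time: 7.2
eef_pos: [0.669, 0.1069, 0.0586]
tcp_rot: [0.986, 0.168, -0.0, -0.0]
contact_force: [-0.8, 0.3, 0.8]
opening: 0.839
time: 7.62
eef_pos: [0.6669, 0.1069, 0.1186]
tcp_rot: [0.986, 0.168, -0.003, -0.001]
contact_force: [0.2, 0.7, 0.7]
opening: 1.001
time: 8.03
eef_pos: [0.5794, 0.1019, 0.1833]
tcp_rot: [0.986, 0.168, 0.002, 0.0]
contact_force: [0.2, -0.1, -0.3]
opening: 0.999
time: 8.45
eef_pos: [0.4468, 0.0939, 0.1812]
tcp_rot: [0.986, 0.168, -0.0, 0.0]
contact_force: [-0.4, 0.4, -0.2]
opening: 1.0
time: 8.62
eef_pos: [0.4493, 0.094, 0.1818]
tcp_rot: [0.986, 0.168, 0.001, 0.0]
contact_force: [0.2, -0.1, 0.2]
opening: 0.999
```

```bash
python3 -m jog '{"travel":[[0,0,-15],[0,0,-25],[0,0,-25],[0,0,-20],[0,0,-12]],"dr":[[0,0,0],[0,0,0],[0,0,0],[0,0,0],[0,0,0]],"jaw":[0,0,0,0,0]}'
python3 -m jog '{"travel":[[0,0,-8],[0,0,-4],[0,0,0],[0,0,0],[0,0,0]],"dr":[[0,0,0],[0,0,0],[0,0,0],[0,0,0],[0,0,0]],"jaw":[60,100,130,150,160]}'
python3 -m jog '{"travel":[[0,0,0],[0,0,0],[0,0,0],[0,0,0],[0,0,0]],"dr":[[0,0,0],[0,0,0],[0,0,0],[0,0,0],[0,0,0]],"jaw":[170,180,190,255,255]}'
python3 -m jog '{"travel":[[0,0,0],[0,0,0],[0,0,0],[0,0,2],[0,0,0]],"dr":[[0,0,0],[0,0,0],[0,0,0],[0,0,0],[0,0,0]],"jaw":[255,255,255,255,255]}'
python3 -c "
from h import *
b=read_camera('side');cv2.imwrite('pics/e.png',cv2.resize(b[180:360,220:440],None,fx=3,fy=3)[:,:,::-1])"
```

```text
time: 9.03
eef_pos: [0.4492, 0.0938, 0.0818]
tcp_rot: [0.986, 0.168, -0.001, -0.0]
contact_force: [-0.3, -0.3, 0.3]
opening: 0.999
time: 9.45
eef_pos: [0.4502, 0.0939, 0.0728]
tcp_rot: [0.986, 0.168, 0.001, 0.0]
contact_force: [0.2, -0.0, 0.2]
opening: 0.377
time: 9.87
eef_pos: [0.4499, 0.0942, 0.0727]
tcp_rot: [0.986, 0.168, 0.001, -0.0]
contact_force: [-1.7, 2.5, 5.1]
opening: 0.289
time: 10.28
eef_pos: [0.4489, 0.0937, 0.0736]
tcp_rot: [0.986, 0.168, -0.0, 0.0]
contact_force: [-0.6, 0.4, -1.0]
opening: 0.286
```

View pics/e.png

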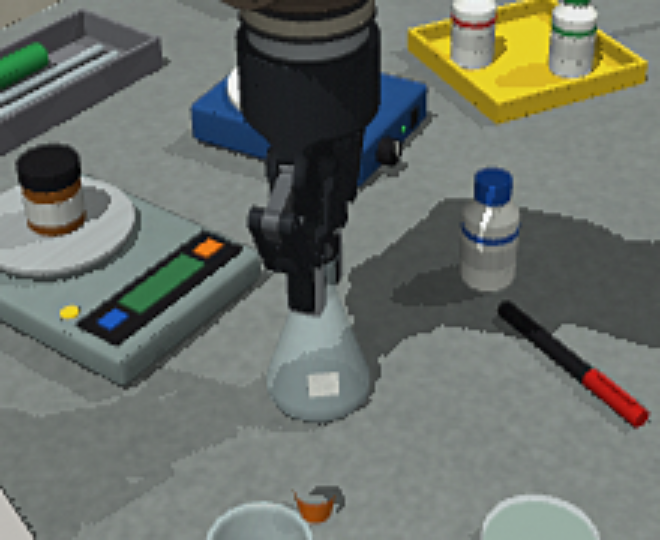

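The flask is gripped at the neck; the jar stands upright on the pan at about (50,190).

```bash
python3 -m jog '{"travel":[[0,0,8],[0,0,15],[0,0,20],[0,0,20],[0,0,12]],"dr":[[0,0,0],[0,0,0],[0,0,0],[0,0,0],[0,0,0]],"jaw":[255,255,255,255,255]}'
python3 -m jog '{"travel":[[4,8,0],[8,16,0],[12,26,0],[12,26,0],[12,26,0]],"dr":[[0,0,0],[0,0,0],[0,0,0],[0,0,0],[0,0,0]],"jaw":[255,255,255,255,255]}'
python3 -m jog '{"travel":[[12,26,0],[12,26,0],[12,26,0],[12,26,0],[9,20,0]],"dr":[[0,0,0],[0,0,0],[0,0,0],[0,0,0],[0,0,0]],"jaw":[255,255,255,255,255]}'
python3 -m jog '{"travel":[[5,12,0],[3,8,0],[0,0,-10],[0,0,-20],[0,0,-18]],"dr":[[0,0,0],[0,0,0],[0,0,0],[0,0,0],[0,0,0]],"jaw":[255,255,255,255,255]}'
python3 -m jog '{"travel":[[0,0,-10],[0,0,-5],[0,0,-2],[0,0,0],[0,0,0]],"dr":[[0,0,0],[0,0,0],[0,0,0],[0,0,0],[0,0,0]],"jaw":[255,255,255,255,255]}'
```

```text
time: 10.75
eef_pos: [0.4498, 0.0938, 0.151]
tcp_rot: [0.986, 0.168, 0.001, 0.0]
contact_force: [0.6, -0.6, -0.4]
opening: 0.29
time: 11.17
eef_pos: [0.497, 0.1973, 0.1475]
tcp_rot: [0.986, 0.167, -0.001, 0.0]
contact_force: [0.3, -0.8, 0.0]
opening: 0.29
time: 11.58
eef_pos: [0.554, 0.3223, 0.147]
tcp_rot: [0.986, 0.168, -0.001, -0.0]
contact_force: [-0.0, -0.4, -0.9]
opening: 0.292
time: 12.0
eef_pos: [0.5616, 0.3395, 0.0993]
tcp_rot: [0.986, 0.168, -0.0, 0.0]
contact_force: [0.2, 0.6, -0.6]
opening: 0.289
time: 12.42
eef_pos: [0.5628, 0.34, 0.0848]
tcp_rot: [0.986, 0.167, 0.001, -0.0]
contact_force: [-0.3, 0.1, -0.5]
opening: 0.29
```

```bash
python3 -m jog '{"travel":[[0,0,-2.5],[0,0,-1.5],[0,0,-0.8],[0,0,0],[0,0,0]],"dr":[[0,0,0],[0,0,0],[0,0,0],[0,0,0],[0,0,0]],"jaw":[255,255,255,255,255]}'
python3 -m jog '{"travel":[[0,0,-0.6],[0,0,-0.6],[0,0,0]],"dr":[[0,0,0],[0,0,0],[0,0,0]],"jaw":[255,255,255]}'
```

```text
time: 12.83
eef_pos: [0.5621, 0.34, 0.079]
tcp_rot: [0.986, 0.168, 0.0, -0.0]
contact_force: [-0.6, -0.2, -0.0]
opening: 0.288
time: 13.08
eef_pos: [0.5626, 0.3404, 0.0788]
tcp_rot: [0.986, 0.168, 0.001, -0.0]
contact_force: [-1.4, 0.0, 4.7]
opening: 0.288
```

```bash
python3 -m jog '{"travel":[[0,0,0],[0,0,0],[0,0,0],[0,0,0],[0,0,0]],"dr":[[0,0,0],[0,0,0],[0,0,0],[0,0,0],[0,0,0]],"jaw":[180,165,150,120,60]}'
python3 -m jog '{"travel":[[0,0,0],[0,0,5],[0,0,15],[0,0,25],[0,0,30]],"dr":[[0,0,0],[0,0,0],[0,0,0],[0,0,0],[0,0,0]],"jaw":[0,0,0,0,0]}'
python3 -m jog '{"travel":[[0,0,15],[-10,-5,0],[-20,-9,0],[-26,-11,0],[-26,-11,0]],"dr":[[0,0,0],[0,0,0],[0,0,0],[0,0,0],[0,0,0]],"jaw":[0,0,0,0,0]}'
python3 -m jog '{"travel":[[-26,-11,0],[-26,-11,0],[-26,-11,-10],[-26,-11,-15],[-20,-9,-15]],"dr":[[0,0,0],[0,0,0],[0,0,0],[0,0,0],[0,0,0]],"jaw":[0,0,0,0,0]}'
python3 -m jog '{"travel":[[0,0,-10],[0,0,0],[0,0,0]],"dr":[[0,0,0],[0,0,0],[0,0,0]],"jaw":[0,0,0]}'
```

```text
time: 13.5
eef_pos: [0.5617, 0.3397, 0.077]
tcp_rot: [0.986, 0.168, -0.001, 0.0]
contact_force: [-0.6, 0.2, -0.2]
opening: 0.653
time: 13.92
eef_pos: [0.561, 0.3395, 0.1526]
tcp_rot: [0.986, 0.168, -0.002, 0.0]
contact_force: [0.7, 0.7, 1.0]
opening: 1.004
time: 14.33
eef_pos: [0.4799, 0.3037, 0.1695]
tcp_rot: [0.986, 0.168, 0.001, -0.0]
contact_force: [-0.1, -0.3, 1.0]
opening: 1.004
time: 14.75
eef_pos: [0.3552, 0.2507, 0.129]
tcp_rot: [0.986, 0.168, 0.002, -0.0]
contact_force: [0.2, 0.1, -0.3]
opening: 1.0
time: 15.0
eef_pos: [0.3572, 0.2514, 0.1189]
tcp_rot: [0.986, 0.168, 0.001, -0.0]
contact_force: [-0.2, 0.1, -0.4]
opening: 1.0
```

Down to z 0.016 and grip.

```bash
python3 -m jog '{"travel":[[0,0,-15],[0,0,-25],[0,0,-25],[0,0,-18],[0,0,-10]],"dr":[[0,0,0],[0,0,0],[0,0,0],[0,0,0],[0,0,0]],"jaw":[0,0,0,0,0]}'
python3 -m jog '{"travel":[[0,0,-6],[0,0,-4],[0,0,0],[0,0,0],[0,0,0]],"dr":[[0,0,0],[0,0,0],[0,0,0],[0,0,0],[0,0,0]],"jaw":[0,20,50,70,85]}'
python3 -m jog '{"travel":[[0,0,0],[0,0,0],[0,0,0],[0,0,0],[0,0,0]],"dr":[[0,0,0],[0,0,0],[0,0,0],[0,0,0],[0,0,0]],"jaw":[95,105,115,255,255]}'
python3 -m jog '{"travel":[[0,0,0],[0,0,0],[0,0,0]],"dr":[[0,0,0],[0,0,0],[0,0,0]],"jaw":[255,255,255]}'
```

```text
time: 15.42
eef_pos: [0.3573, 0.2513, 0.0241]
tcp_rot: [0.986, 0.167, -0.0, 0.0]
contact_force: [0.8, 0.4, -0.6]
opening: 1.005
time: 15.83
eef_pos: [0.3571, 0.2514, 0.0158]
tcp_rot: [0.986, 0.168, 0.001, -0.0]
contact_force: [-0.4, 0.4, -0.0]
opening: 0.669
time: 16.25
eef_pos: [0.3569, 0.2513, 0.0159]
tcp_rot: [0.986, 0.168, 0.001, -0.0]
contact_force: [-0.4, 0.2, 5.4]
opening: 0.591
time: 16.5
eef_pos: [0.3569, 0.2513, 0.0159]
tcp_rot: [0.986, 0.168, 0.001, -0.0]
contact_force: [-1.2, -0.1, 5.9]
opening: 0.594
```

```bash
python3 -m jog '{"travel":[[0,0,5],[0,0,20],[0,0,30],[0,0,35],[0,0,30]],"dr":[[0,0,0],[0,0,0],[0,0,0],[0,0,0],[0,0,0]],"jaw":[255,255,255,255,255]}'
python3 -m jog '{"travel":[[5,-7,0],[12,-16,0],[18,-23,0],[20,-26,0],[20,-26,0]],"dr":[[0,0,0],[0,0,0],[0,0,0],[0,0,0],[0,0,0]],"jaw":[255,255,255,255,255]}'
python3 -m jog '{"travel":[[20,-26,0],[20,-26,0],[20,-26,0],[20,-26,0],[20,-26,0]],"dr":[[0,0,0],[0,0,0],[0,0,0],[0,0,0],[0,0,0]],"jaw":[255,255,255,255,255]}'
python3 -m jog '{"travel":[[20,-26,0],[20,-26,0],[20,-26,0],[20,-26,0],[18,-23,0]],"dr":[[0,0,0],[0,0,0],[0,0,0],[0,0,0],[0,0,0]],"jaw":[255,255,255,255,255]}'
python3 -m jog '{"travel":[[14,-18,0],[9,-12,0],[4,-5,0],[0,0,-10],[0,0,-20]],"dr":[[0,0,0],[0,0,0],[0,0,0],[0,0,0],[0,0,0]],"jaw":[255,255,255,255,255]}'
python3 -m jog '{"travel":[[0,0,-15],[0,0,-10],[0,0,-6],[0,0,0],[0,0,0]],"dr":[[0,0,0],[0,0,0],[0,0,0],[0,0,0],[0,0,0]],"jaw":[255,255,255,255,255]}'
```

```text
time: 16.92
eef_pos: [0.3556, 0.2508, 0.1363]
tcp_rot: [0.986, 0.168, -0.0, 0.0]
contact_force: [0.0, 0.7, -1.1]
opening: 0.591
time: 17.33
eef_pos: [0.431, 0.1518, 0.1342]
tcp_rot: [0.986, 0.168, -0.0, 0.0]
contact_force: [0.9, -0.4, -0.7]
opening: 0.592
time: 17.75
eef_pos: [0.5312, 0.0213, 0.1338]
tcp_rot: [0.986, 0.167, -0.001, -0.0]
contact_force: [-0.8, -0.2, -0.7]
opening: 0.596
time: 18.17
eef_pos: [0.6294, -0.106, 0.1335]
tcp_rot: [0.986, 0.167, -0.001, -0.0]
contact_force: [0.3, -0.2, 0.4]
opening: 0.597
time: 18.58
eef_pos: [0.6574, -0.1394, 0.1064]
tcp_rot: [0.986, 0.167, 0.002, 0.001]
contact_force: [-0.4, 0.5, 0.6]
opening: 0.595
time: 19.0
eef_pos: [0.6559, -0.1386, 0.0735]
tcp_rot: [0.986, 0.168, -0.0, -0.0]
contact_force: [0.6, 0.0, -0.4]
opening: 0.598
```

```bash
python3 -m jog '{"travel":[[0,0,-5],[0,0,-3],[0,0,-2],[0,0,-1],[0,0,0]],"dr":[[0,0,0],[0,0,0],[0,0,0],[0,0,0],[0,0,0]],"jaw":[255,255,255,255,255]}'
python3 -m jog '{"travel":[[0,0,-0.6],[0,0,-0.6],[0,0,0]],"dr":[[0,0,0],[0,0,0],[0,0,0]],"jaw":[255,255,255]}'
```

```text
time: 19.42
eef_pos: [0.656, -0.139, 0.0626]
tcp_rot: [0.986, 0.168, -0.0, -0.0]
contact_force: [-0.2, -0.7, -1.0]
opening: 0.595
time: 19.67
eef_pos: [0.6563, -0.1392, 0.062]
tcp_rot: [0.986, 0.168, 0.0, 0.0]
contact_force: [-0.3, 0.1, 1.0]
opening: 0.598
```

```bash
python3 -m jog '{"travel":[[0,0,-0.4],[0,0,0],[0,0,0],[0,0,0],[0,0,0]],"dr":[[0,0,0],[0,0,0],[0,0,0],[0,0,0],[0,0,0]],"jaw":[255,95,85,60,30]}'
python3 -m jog '{"travel":[[0,0,0],[0,0,0],[0,0,8],[0,0,20],[0,0,30]],"dr":[[0,0,0],[0,0,0],[0,0,0],[0,0,0],[0,0,0]],"jaw":[0,0,0,0,0]}'
python3 -m jog '{"travel":[[0,0,30],[0,0,20],[-12,4,0],[-22,7,0],[-28,9,0]],"dr":[[0,0,0],[0,0,0],[0,0,0],[0,0,0],[0,0,0]],"jaw":[0,0,0,0,0]}'
python3 -m jog '{"travel":[[-28,9,0],[-28,9,0],[-28,9,0],[-28,9,0],[-28,8,0]],"dr":[[0,0,0],[0,0,0],[0,0,0],[0,0,0],[0,0,0]],"jaw":[0,0,0,0,0]}'
python3 -m jog '{"travel":[[-18,5,0],[-7,2,0],[0,0,0],[0,0,0]],"dr":[[0,0,0],[0,0,0],[0,0,0],[0,0,0]],"jaw":[0,0,0,0]}'
```

```text
time: 20.08
eef_pos: [0.656, -0.139, 0.0609]
tcp_rot: [0.986, 0.168, -0.0, -0.0]
contact_force: [-0.1, 0.1, -0.2]
opening: 0.876
time: 20.5
eef_pos: [0.6538, -0.1383, 0.1164]
tcp_rot: [0.986, 0.168, -0.003, -0.002]
contact_force: [0.3, -0.1, -0.1]
opening: 0.997
time: 20.92
eef_pos: [0.5948, -0.1195, 0.1708]
tcp_rot: [0.986, 0.168, 0.001, 0.001]
contact_force: [-0.9, 0.3, -0.0]
opening: 0.998
time: 21.33
eef_pos: [0.4529, -0.0746, 0.1697]
tcp_rot: [0.986, 0.168, 0.0, 0.0]
contact_force: [-0.4, -0.2, -0.1]
opening: 1.002
time: 21.67
eef_pos: [0.43, -0.0684, 0.17]
tcp_rot: [0.986, 0.168, 0.001, 0.001]
contact_force: [0.4, 0.7, -0.2]
opening: 1.0
```

Down to z 0.062 and grip the cap.

```bash
python3 -m jog '{"travel":[[-1,0,-15],[0,0,-25],[0,0,-25],[0,0,-20],[0,0,-13]],"dr":[[0,0,0],[0,0,0],[0,0,0],[0,0,0],[0,0,0]],"jaw":[0,0,0,0,0]}'
python3 -m jog '{"travel":[[0,0,-6],[0,0,-3],[0,0,0],[0,0,0],[0,0,0]],"dr":[[0,0,0],[0,0,0],[0,0,0],[0,0,0],[0,0,0]],"jaw":[60,100,130,150,160]}'
python3 -m jog '{"travel":[[0,0,0],[0,0,0],[0,0,0],[0,0,0],[0,0,0]],"dr":[[0,0,0],[0,0,0],[0,0,0],[0,0,0],[0,0,0]],"jaw":[170,180,190,255,255]}'
python3 -m jog '{"travel":[[0,0,0],[0,0,0],[0,0,0]],"dr":[[0,0,0],[0,0,0],[0,0,0]],"jaw":[255,255,255]}'
python3 -c "
from h import *
b=read_camera('side');t=read_camera('top');cv2.imwrite('pics/f.png',np.hstack([cv2.resize(b[120:320,260:460],None,fx=2,fy=2),t[100:500,450:640]if 0 else cv2.resize(t[150:350,440:590],None,fx=2,fy=2)])[:,:,::-1])"
```

```text
time: 22.08
eef_pos: [0.4283, -0.0682, 0.0691]
tcp_rot: [0.986, 0.167, -0.001, -0.001]
contact_force: [-0.8, -0.2, -0.3]
opening: 0.999
time: 22.5
eef_pos: [0.4292, -0.0685, 0.0633]
tcp_rot: [0.986, 0.168, 0.001, 0.001]
contact_force: [-0.2, 0.5, -0.0]
opening: 0.372
time: 22.92
eef_pos: [0.4287, -0.0681, 0.063]
tcp_rot: [0.986, 0.168, 0.001, 0.0]
contact_force: [-1.0, 2.5, 5.1]
opening: 0.281
time: 23.17
eef_pos: [0.4288, -0.0681, 0.0631]
tcp_rot: [0.986, 0.168, 0.001, 0.0]
contact_force: [-0.6, 1.8, 5.0]
opening: 0.28
```

View pics/f.png

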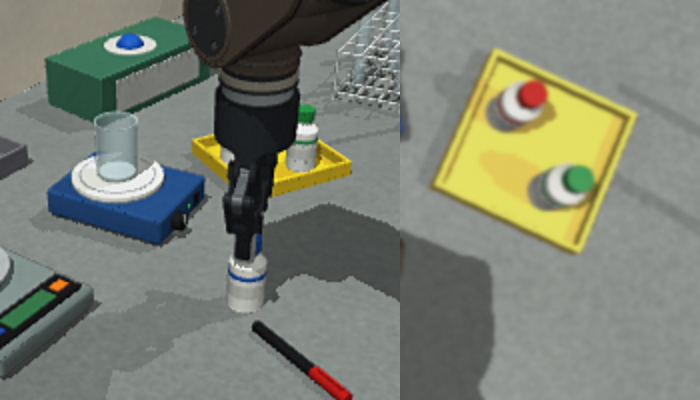

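```bash
python3 -m jog '{"travel":[[0,0,5],[0,0,20],[0,0,30],[0,0,35],[0,0,30]],"dr":[[0,0,0],[0,0,0],[0,0,0],[0,0,0],[0,0,0]],"jaw":[255,255,255,255,255]}'
python3 -m jog '{"travel":[[4,-8,5],[8,-17,0],[11,-24,0],[12,-25,0],[12,-25,0]],"dr":[[0,0,0],[0,0,0],[0,0,0],[0,0,0],[0,0,0]],"jaw":[255,255,255,255,255]}'
python3 -m jog '{"travel":[[12,-25,0],[12,-25,0],[12,-25,0],[12,-25,0],[12,-25,0]],"dr":[[0,0,0],[0,0,0],[0,0,0],[0,0,0],[0,0,0]],"jaw":[255,255,255,255,255]}'
python3 -m jog '{"travel":[[12,-25,0],[12,-25,0],[11,-24,0],[8,-17,0],[5,-10,0]],"dr":[[0,0,0],[0,0,0],[0,0,0],[0,0,0],[0,0,0]],"jaw":[255,255,255,255,255]}'
python3 -m jog '{"travel":[[0,0,0],[0,0,0],[0,0,0]],"dr":[[0,0,0],[0,0,0],[0,0,0]],"jaw":[255,255,255]}'
python3 -c "
from h import *
b=read_camera('side');cv2.imwrite('pics/g.png',cv2.resize(b[60:260,280:480],None,fx=2.5,fy=2.5)[:,:,::-1])"
```

```text
time: 23.68
eef_pos: [0.4276, -0.0681, 0.1834]
tcp_rot: [0.986, 0.168, -0.0, 0.0]
contact_force: [0.0, -0.6, -0.1]
opening: 0.281
time: 24.1
eef_pos: [0.4749, -0.1681, 0.1861]
tcp_rot: [0.986, 0.168, -0.001, -0.0]
contact_force: [0.5, -0.3, -0.4]
opening: 0.279
time: 24.52
eef_pos: [0.5349, -0.2934, 0.1855]
tcp_rot: [0.986, 0.167, -0.001, -0.001]
contact_force: [0.6, 0.1, -0.7]
opening: 0.274
time: 24.93
eef_pos: [0.5828, -0.3954, 0.1851]
tcp_rot: [0.986, 0.167, -0.001, -0.0]
contact_force: [0.0, 0.2, -0.6]
opening: 0.276
time: 25.18
eef_pos: [0.5824, -0.3923, 0.186]
tcp_rot: [0.986, 0.168, -0.001, -0.001]
contact_force: [-0.2, 0.7, -0.3]
opening: 0.276
```

View pics/g.png

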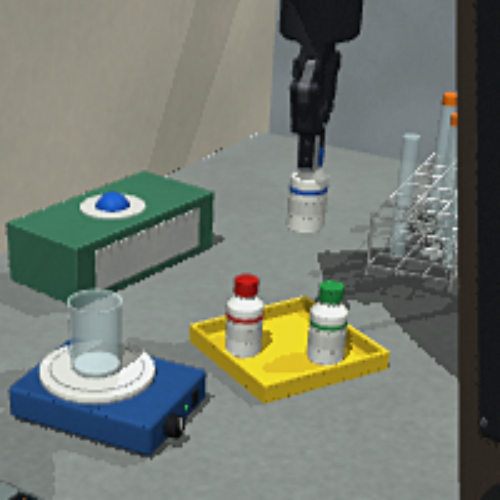

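The bottle hangs upright above the tray's far, empty corner; lowering it.

```bash
python3 -m jog '{"travel":[[1.5,0,-15],[0,0,-25],[0,0,-25],[0,0,-18],[0,0,-12]],"dr":[[0,0,0],[0,0,0],[0,0,0],[0,0,0],[0,0,0]],"jaw":[255,255,255,255,255]}'
python3 -m jog '{"travel":[[0,0,-8],[0,0,-6],[0,0,-3],[0,0,0],[0,0,0]],"dr":[[0,0,0],[0,0,0],[0,0,0],[0,0,0],[0,0,0]],"jaw":[255,255,255,255,255]}'
python3 -c "
from h import *
b=read_camera('side');cv2.imwrite('pics/g2.png',cv2.resize(b[130:250,330:450],None,fx=4,fy=4)[:,:,::-1])"
```

```text
time: 25.65
eef_pos: [0.5831, -0.3909, 0.088]
tcp_rot: [0.986, 0.168, -0.002, -0.002]
contact_force: [-0.9, 0.1, -0.5]
opening: 0.277
time: 26.07
eef_pos: [0.5852, -0.3935, 0.0763]
tcp_rot: [0.986, 0.168, 0.001, 0.001]
contact_force: [-0.2, -0.5, -0.6]
opening: 0.278
```

View pics/g2.png

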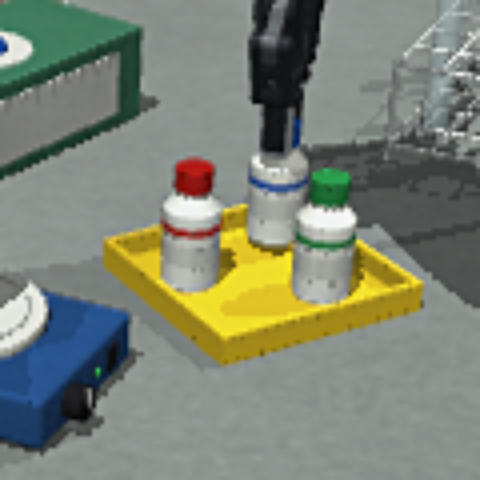

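The bottle is inside the walls (base near (277,247)), clear of both neighbours.

```bash
python3 -m jog '{"travel":[[0,0,-3],[0,0,-2],[0,0,-1],[0,0,-1],[0,0,0]],"dr":[[0,0,0],[0,0,0],[0,0,0],[0,0,0],[0,0,0]],"jaw":[255,255,255,255,255]}'
python3 -m jog '{"travel":[[0,0,-0.7],[0,0,-0.6],[0,0,0]],"dr":[[0,0,0],[0,0,0],[0,0,0]],"jaw":[255,255,255]}'
```

```text
time: 26.53
eef_pos: [0.5847, -0.3931, 0.0683]
tcp_rot: [0.986, 0.168, 0.0, 0.0]
contact_force: [-0.0, -0.2, -0.9]
opening: 0.276
time: 26.78
eef_pos: [0.585, -0.3931, 0.0681]
tcp_rot: [0.986, 0.168, 0.0, 0.0]
contact_force: [-1.2, 1.9, 5.3]
opening: 0.28
```

Contact. Open slowly and only part way, lift clear, back off, then check.

```bash
python3 -m jog '{"travel":[[0,0,0],[0,0,0],[0,0,0],[0,0,0],[0,0,0]],"dr":[[0,0,0],[0,0,0],[0,0,0],[0,0,0],[0,0,0]],"jaw":[185,175,165,150,140]}'
python3 -m jog '{"travel":[[0,0,0],[0,0,0],[0,0,8],[0,0,20],[0,0,30]],"dr":[[0,0,0],[0,0,0],[0,0,0],[0,0,0],[0,0,0]],"jaw":[130,130,130,130,130]}'
python3 -m jog '{"travel":[[0,0,35],[0,0,35],[0,0,20],[-8,-10,0],[-16,-20,0]],"dr":[[0,0,0],[0,0,0],[0,0,0],[0,0,0],[0,0,0]],"jaw":[130,130,130,130,130]}'
python3 -m jog '{"travel":[[-24,-30,0],[-24,-30,0],[-24,-30,0],[-24,-30,0],[-24,-30,0]],"dr":[[0,0,0],[0,0,0],[0,0,0],[0,0,0],[0,0,0]],"jaw":[130,130,130,130,130]}'
python3 -m jog '{"travel":[[-24,-30,0],[-16,-20,0],[-8,-10,0],[0,0,0],[0,0,0]],"dr":[[0,0,0],[0,0,0],[0,0,0],[0,0,0],[0,0,0]],"jaw":[130,130,130,130,130]}'
python3 - <<'E'
from h import *
np.set_printoptions(precision=4,suppress=True)
t=read_camera("top");s=read_camera("side")
cv2.imwrite("pics/t9.png",t[:,:,::-1]);cv2.imwrite("pics/ta.png",cv2.resize(t[125:290,90:570],(800,275))[:,:,::-1]);cv2.imwrite("pics/sa.png",cv2.resize(s[150:420,110:440],None,fx=2,fy=2)[:,:,::-1])
t0=cv2.imread("pics/top0.png")[:,:,::-1].copy()
for n,lo,hi,r in(("red",(170,120,60),(180,255,255),(470,180,540,220)),("green",(55,120,40),(90,255,255),(490,220,550,260))):
    for q in(t0,t): print(n,pt("top",mid(blobs(q,lo,hi,r)[0]),.079))
print("blue",[pt("top",mid(c),.08) for c in blobs(t,(105,120,60),(125,255,255),(470,170,570,280))])
print("lid",[pt("top",mid(c),.09) for c in blobs(t,(0,0,0),(180,255,45),(240,135,306,200))][:2])
E
```

```text
time: 27.2
eef_pos: [0.5843, -0.3929, 0.0661]
tcp_rot: [0.986, 0.168, -0.0, -0.0]
contact_force: [-0.3, -0.0, 0.3]
opening: 0.449
time: 27.62
eef_pos: [0.5827, -0.3915, 0.1218]
tcp_rot: [0.986, 0.168, -0.002, -0.003]
contact_force: [0.2, 1.0, -0.5]
opening: 0.488
time: 28.03
eef_pos: [0.5625, -0.4224, 0.2183]
tcp_rot: [0.986, 0.169, 0.002, 0.002]
contact_force: [-0.8, -0.2, -0.9]
opening: 0.489
time: 28.45
eef_pos: [0.4386, -0.5742, 0.214]
tcp_rot: [0.986, 0.168, -0.0, -0.001]
contact_force: [0.8, 0.2, 0.3]
opening: 0.494
time: 28.87
eef_pos: [0.3925, -0.6326, 0.214]
tcp_rot: [0.986, 0.167, 0.0, -0.001]
contact_force: [-0.2, 0.2, -0.8]
opening: 0.491Traceback (most recent call last):
  File "<stdin>", line 7, in <module>
IndexError: list index out of range
```

View pics/ta.png

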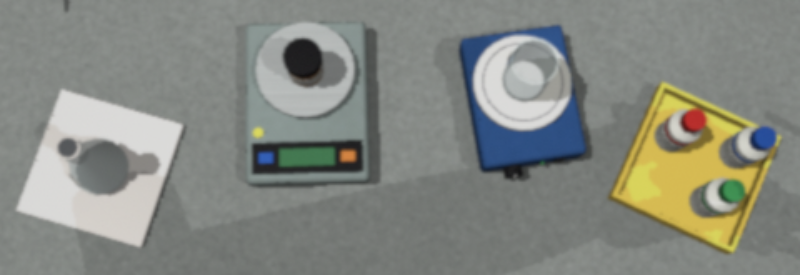

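View pics/sa.png

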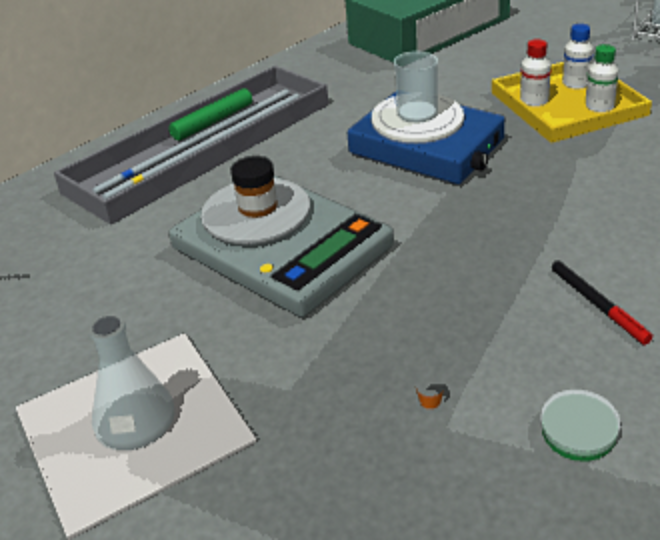

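Top view: the flask is near the tile's middle, the jar on the pan at (305,65), the beaker at (525,78) on the plate, and three upright bottles are in the tray. One quick numeric check before handing in.

Run:
```python
from h import *
np.set_printoptions(precision=4,suppress=True)
t0,t=[cv2.imread(f"pics/{n}.png")[:,:,::-1].copy() for n in("top0","t9")]
def red(im):
    s=np.ascontiguousarray(im[:,:,::-1]); return blobs(s,(112,120,50),(128,255,255),(470,170,530,225))  # R/B swapped: red -> blue hue
for q in(t0,t): print("red",pt("top",mid(red(q)[0]),.079),"green",pt("top",mid(blobs(q,(55,120,40),(90,255,255),(490,220,550,260))[0]),.079))
print("blue",[pt("top",mid(c),.08) for c in blobs(t,(105,120,60),(125,255,255),(470,170,570,280))])
print("lid",[pt("top",mid(c),.087) for c in blobs(t,(0,0,0),(180,255,45),(240,135,306,180))][:2],"pan .669 .106")
f=lambda u,v:(90+(u+.5)*.6-.5,125+(v+.5)*.6-.5)
print("beaker rim",pt("top",f(534,63),.116),"base",pt("top",f(525,80),.049)," flask lip",pt("top",f(67,147),.111),"base",pt("top",f(101,167),.012))
# bases wanted, in top pixels
g=lambda X:(px("top",X)-[90,125])/.6
print("plate mid in crop",g([.656,-.1397,.046]),"rim expected",g([.656,-.1397,.116]),"lip expected",g([.562,.340,.111]),"lid expected",g([.669,.106,.092]))
```

```text
red [ 0.6043 -0.3194  0.079 ] green [ 0.5269 -0.3564  0.079 ]
red [ 0.6043 -0.3194  0.079 ] green [ 0.5269 -0.3563  0.079 ]
blue [array([ 0.5854, -0.3944,  0.08  ])]
lid [array([0.6668, 0.104 , 0.087 ])] pan .669 .106
beaker rim [ 0.6547 -0.1401  0.116 ] base [ 0.6574 -0.1426  0.049 ]  flask lip [0.562  0.3398 0.111 ] base [0.5613 0.3377 0.012 ]
plate mid in crop [521.6743  81.6395] rim expected [533.2656  61.499 ] lip expected [ 66.4386 146.645 ] lid expected [300.3466  54.8023]
```

All within about 3 mm, and the neighbouring bottles have not moved.

```bash
python3 -c "
from plant import *
print(sign_off())"
```

```text
the job is handed in; nothing more can be done
None
```

The bench is laid out and handed in at about 29 s of the 102 s allowed. The jar is on the balance pan, the flask on the white tile, the beaker on the stirrer plate, and the blue-capped bottle in the tray's empty corner.

- **Setting down:** I lowered each piece in steps of about 0.6 mm at the end. The wrist force was about 5 N or less when it touched, and I then released slowly.
- **Final pictures:** All four pieces are upright. The beaker, flask and jar are within about 3 mm of their middles.
- **Tray:** The blue-capped bottle is clear of the tray walls and of the other two bottles. The red and green caps measure the same as at the start, to within 0.1 mm.
- **Disagreements:** The two cameras differed by 2 to 4 mm in y. One check script stopped on a red-cap colour mask that found nothing; I corrected the mask and re-ran the check before handing in.

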